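# Index the crucible wheel and swing in the dosing spout

### The job

On the dosing stand, push on the spokes of the sample wheel to turn it until the spoke next to the blue crucible points along the red mark on the base. Then push the yellow spout arm in as far as its stop, so that the spout stands over the blue crucible. Do not touch or lift any crucible, leave the other glassware and jars where they stand, and finish clear of everything.

Things in the scene. Friction and masses are not known exactly. Their poses are not given: they have to be found in the camera images.
- wheel: Sample wheel, turns either way without limit about a vertical axis; light friction (1.5 N at a spoke turns it), stays where left. Origin on the axis at table-top level; z up; its 4 spokes point along its +x, +y, -x, -y. Aluminium disc, radius 78 mm, top at 53 mm height; black hub knob to 67 mm. In line with each spoke, 55 mm from the axis, a crucible stands among 4 brass pins 10 mm high.
- spoke_mid (a point): Point on the centre line of the wheel's +x spoke, 110 mm from the axis, 50 mm high: a good place to push (all four spokes are alike). Dark steel bar 10 mm wide, 45 to 55 mm high above the table, out of the disc from 78 to 137 mm from the axis; the last 12 mm is a rubber tip 12 mm square. Below it is free down to the stand's foot (12 mm; red mark 15 mm).
- blue_crucible: Blue crucible, loose, an open cup 38 mm wide at the rim, 25 mm at the foot and 30 mm tall, its rim at 83 mm height; origin at the centre of its underside. It stands in one of the wheel's four places and rides with the wheel.
- white_crucible_a: White crucible in another place of the wheel, same size as the blue one, loose; origin at the centre of its underside. Not to be touched.
- white_crucible_b: White crucible in another place of the wheel, same size as the blue one, loose; origin at the centre of its underside. Not to be touched.
- white_crucible_c: White crucible in another place of the wheel, same size as the blue one, loose; origin at the centre of its underside. Not to be touched.
- fill_point (a point): Fixed point of the stand where the blue crucible's centre must come: 55 mm from the wheel's axis, towards the red mark, at the height of the disc's top (53 mm). The red mark is a flat red pointer on the stand's base, 112 to 167 mm from the axis in the same direction.
- stand: Fixed grey stand of the wheel and the spout arm; origin on the wheel's axis at the table top, x towards the red mark, z up. Round foot of radius 95 mm, 12 mm high, with a strip to the steel post of the spout arm, which stands at x 60, y -200 mm of the stand.
- spout (a joint): Angle of the yellow spout arm about its post: 0 = swung in against its stop, spout over fill_point; it grows as the arm swings out, counter-clockwise seen from above, to 1.75. Light friction (under 1 N to push); it stays where it is left.
- spout_pivot (a point): On the axis of the spout arm's post, at mid height of the arm (126 mm). The pivot's dark steel head is 34 mm wide, top at 146 mm.
- spout_push (a point): Point on the centre line of the yellow arm, 125 mm from the pivot's axis, at mid height (126 mm): a good place to push sideways. The arm is a straight bar 12 mm wide and 12 mm high (from 120 to 132 mm height) reaching 201 mm from the pivot.
- spout_tip (a point): Lower end of the black spout (8 mm wide) that hangs from the arm's end, 200 mm from the pivot's axis, at 98 mm height, 15 mm above the crucibles' rims.
- flask: Bystander: glass conical flask, 84 mm wide, 140 mm tall; origin at the centre of its underside. To be left alone.
- bottle: Bystander: amber bottle, 60 mm wide, 140 mm tall; origin at the centre of its underside. To be left alone.
- beaker: Bystander: glass beaker, 66 mm wide, 85 mm tall; origin at the centre of its underside. To be left alone.
- dish: Bystander: white porcelain dish, 90 mm wide, 30 mm tall; origin at the centre of its underside. To be left alone.
- jar: Bystander: white plastic jar, 48 mm wide, 64 mm tall; origin at the centre of its underside. To be left alone.
There are look-alikes about, which are no part of the job. Leave any green or orange look-alike of the blue_crucible alone.

How it is judged:
On the way, in this order (a step that is already met when the one before it is completed fails the run):
1. the wheel stands still with the blue crucible at the fill point (horizontal distance between blue_crucible and fill_point below 0.008 m and angular speed of wheel below 0.05 rad/s and value of joint spout above 0.3 rad), for 0.3 s.
2. the spout stands over the blue crucible (horizontal distance between spout_tip and blue_crucible below 0.01 m and value of joint spout below 0.05 rad), for 0.2 s.
At the end, for the whole second after the job is handed in: The blue crucible's centre is within 8 mm (sideways) of the fill point, the spout tip within 10 mm of the crucible's centre and the spout arm within 0.05 rad of its stop; the wheel is at rest and all four crucibles stand upright in their places (all of step 2 and horizontal distance between blue_crucible and fill_point below 0.008 m and angular speed of wheel below 0.05 rad/s and angle between each of blue_crucible, white_crucible_a, white_crucible_b, white_crucible_c's own z axis and vertical below 0.2 rad and height (world z) of each of blue_crucible, white_crucible_a, white_crucible_b, white_crucible_c below 0.06 m); the robot touches nothing.
It fails at once if a crucible is touched by the robot (contact force between any of the fingers, the arm and blue_crucible above 0.5 N or contact force between any of the fingers, the arm and white_crucible_a above 0.5 N or contact force between any of the fingers, the arm and white_crucible_b above 0.5 N or contact force between any of the fingers, the arm and white_crucible_c above 0.5 N).
It fails at once if a crucible is lifted or tipped out of its place ((height (world z) of blue_crucible above 0.065 m or height (world z) of blue_crucible below 0.045 m or angle between blue_crucible's own z axis and vertical above 0.5 rad or horizontal distance between blue_crucible and wheel above 0.07 m) or (height (world z) of white_crucible_a above 0.065 m or height (world z) of white_crucible_a below 0.045 m or angle between white_crucible_a's own z axis and vertical above 0.5 rad or horizontal distance between white_crucible_a and wheel above 0.07 m) or (height (world z) of white_crucible_b above 0.065 m or height (world z) of white_crucible_b below 0.045 m or angle between white_crucible_b's own z axis and vertical above 0.5 rad or horizontal distance between white_crucible_b and wheel above 0.07 m) or (height (world z) of white_crucible_c above 0.065 m or height (world z) of white_crucible_c below 0.045 m or angle between white_crucible_c's own z axis and vertical above 0.5 rad or horizontal distance between white_crucible_c and wheel above 0.07 m)).
It fails at once if a bystander is moved by more than 20 mm or knocked over (distance of any of flask, bottle, beaker, dish, jar from where it was at the start of the episode above 0.02 m or angle between any of flask, bottle, beaker, dish, jar's own z axis and vertical above 0.4 rad).
It also fails if it takes over 64 s, if anything falls off the work surface, if the arm or the gripper's body presses on something with over 40 N, if the wrist force passes 120 N, or if a joint passes its speed limit or range.

### The arm

A 6-joint arm with a two-finger parallel gripper is mounted at the origin on the work surface. World frame = base frame: x ahead of the robot, y to its left, z up, the work surface at z = 0. Lengths are in m, angles in rad, forces in N, time in s.
With the tool pointing down it reaches from about 0.35 to 0.8 m from the base axis. Payload 7.3 kg.
Tool frame: the origin (TCP) lies midway between the tips of the shut fingers; the grasp point (between the pads) lies 19 mm behind it; z points along the fingers, y is the line along which they close (so a half turn about z gives the same grasp; the last joint's range is limited). The gripper opens to 85 mm and grips with 20 to 120 N. Pads are 22 mm wide; open, the fingers measure 114 mm over their backs; the gripper's body (76 mm by 85 mm) begins 54 mm behind the grasp point. The pads swing forward as they close: fully open they stand 13 mm farther back than shut.
Start: joints at [1.057, 0.342, 1.524, -0, 1.275, -0.146], TCP at [0.189, 0.49, 0.198] pointing down, gripper open.
Joint ranges: [-2.53, 2.53], [-0.77, 2.02], [0.04, 2.7], [-1, 4.14], [0.28, 2.66], [-3.11, 3.11]. Speed limits (rad/s): [2.57, 2.57, 3.14, 3.14, 3.14, 3.14].

### API

Orientations are given as a unit quaternion [x, y, z, w].
In Python, from rig import * gives the robot as it stands. The module is installed in compiled form; this text tells all that it offers.
- The arm moves only by the shell command python3 -m crank 'ROWS' [OPENING] [FORCE]. ROWS is JSON, a list of rows, each a list of 2 entries, a list of its own where there are three numbers: the shift along the tool's x, y, z normalised to -1 to 1, where 1 is 20 mm, then the turn about the tool's z normalised to -1 to 1, where 1 is 0.12 rad. A call has 1 to 12 rows; each row shifts and turns the commanded pose from where the row before left it, along the tool's axes as they then stand; what a row does not reach is not made up. A row lasts 1/12 s, in which the tool goes at most 41.7 mm and 7.16 degrees, less where a joint would pass 70% of its speed; a pose out of reach is approached as far as the arm can. A call with a number of a shift or a turn outside -1 to 1 is refused whole. A call with a gripper value outside its range is refused whole. OPENING is the opening, from -1 (shut) to 1 (fully open), set as the call begins (- or left out, the last holds). The fingers move at their own pace and stop on an object; FORCE is the grip in N (left out, the last holds). Time passes only in rows, so rows that do not move let the fingers close. It gives the time, the measured TCP pose, the force, the opening and the grip force at its end, in the units of the state.
- state(): the state, without advancing time (a new reading comes with each control period).
- capture(name): name is "side" or "top"; returns the picture (480x640x3 uint8, red, green, blue); there is no depth.
- camera_model(name): a dict with "intrinsics" (3x3 intrinsics, pixels), "D" ([k1, k2, p1, p2, k3] as OpenCV has them; the pictures are not rectified), "extrinsics" (4x4, takes a point from camera to world coordinates). Camera axes: x right, y up, looking along -z (the intrinsics and any distortion apply to the point x, -y, -z); pixel columns grow to the right and rows downward; lengths in m; the calibration is good to about 2 mm. A picture is of the moment at which its call begins. camera_model takes no time and is no camera call.
- close_job(): hands the job in; it is judged then, once.
The state is a dict: "time": time; "qpos": joint angles; "joint_velocities": joint speeds; "effort": joint torques, N m; "eef_pos": TCP position; "orientation": TCP orientation; "wrist_force": force on the tool from outside, world axes, zero at the start; "torque": the same for the moment, N m; "width": opening from 0.0 (shut) to 1.0 (fully open); "grip_force": force on a finger pad.
Only numpy, scipy, OpenCV 4.12 (cv2) and the standard library are available. Lean on these libraries where they do the work, as an engineer would, in place of code of your own. Each camera call takes 0.05 s, during which the arm holds its last target. There are 200 camera calls.

## Working session

There is one attempt and no reset: what is moved stays moved. The work goes in short steps, Python scripts to look and compute and a shell command to move; the robot and the scene stay as the last step left them, time stands still between calls to the robot, and variables do not carry over. Pictures are saved under pics/ and viewed, at most 10 in all, crops included, and the job is handed in when it is done.

```bash
mkdir -p pics
python3 - <<'E'
from rig import *
import cv2
s=state();print(s)
for n in("top","side"):
    cv2.imwrite(f"pics/{n}0.png",capture(n)[...,::-1]);c=camera_model(n);print(n,c)
E
```

```text
{'time': 0.0, 'qpos': array([ 1.05699680e+00,  3.42735403e-01,  1.52501282e+00, -1.38716014e-06,
        1.27536772e+00, -1.46021221e-01]), 'joint_velocities': array([ 0.00038401,  0.00136658, -0.00077627, -0.00107545, -0.00109289,
        0.00145641]), 'effort': array([-5.07872460e-05, -4.33670640e+01, -2.46017879e+01, -1.39900117e-04,
        7.90314196e-03,  3.15233331e-05]), 'eef_pos': array([0.18853169, 0.48950902, 0.19682087]), 'orientation': array([ 1.82854276e-01,  9.83139732e-01, -7.20784190e-04, -2.46113138e-04]), 'wrist_force': array([-0.6112332 , -0.73478869, -0.18517981]), 'torque': array([ 0.03744363, -0.02171229,  0.00531434]), 'grip_force': 0.0, 'width': 0.9982638770411452}
top {'intrinsics': array([[526.09142319,   0.        , 318.87902653],
       [  0.        , 526.09142319, 231.27129905],
       [  0.        ,   0.        ,   1.        ]]), 'D': array([0.0348756, 0.       , 0.       , 0.       , 0.       ]), 'extrinsics': array([[ 0.02027951,  0.99936515, -0.02929241,  0.48905174],
       [-0.99973436,  0.01994865, -0.01154353, -0.01711885],
       [-0.01095186,  0.02951873,  0.99950423,  1.18680233],
       [ 0.        ,  0.        ,  0.        ,  1.        ]])}
side {'intrinsics': array([[469.56593029,   0.        , 312.91582647],
       [  0.        , 469.56593029, 252.69629674],
       [  0.        ,   0.        ,   1.        ]]), 'D': array([-0.04313334,  0.        ,  0.        ,  0.        ,  0.        ]), 'extrinsics': array([[ 9.46954241e-01,  1.69307047e-01, -2.73153418e-01,
         1.93114882e-01],
       [-3.21366987e-01,  4.96338686e-01, -8.06455931e-01,
        -1.00280830e+00],
       [-9.62063928e-04,  8.51459355e-01,  5.24419719e-01,
         7.35224694e-01],
       [ 0.00000000e+00,  0.00000000e+00,  0.00000000e+00,
         1.00000000e+00]])}
```

View pics/top0.png

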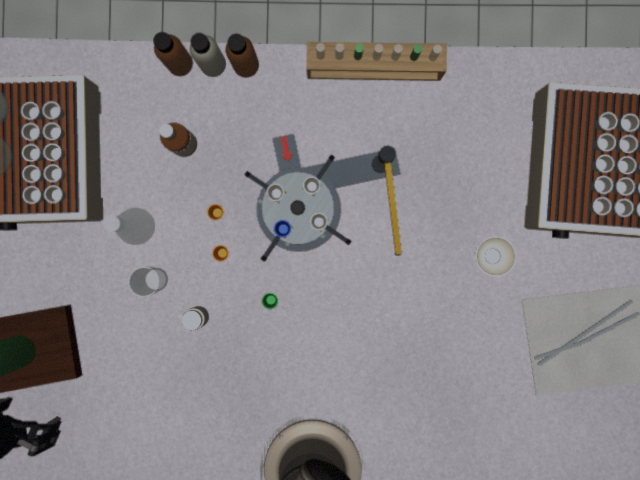

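View pics/side0.png

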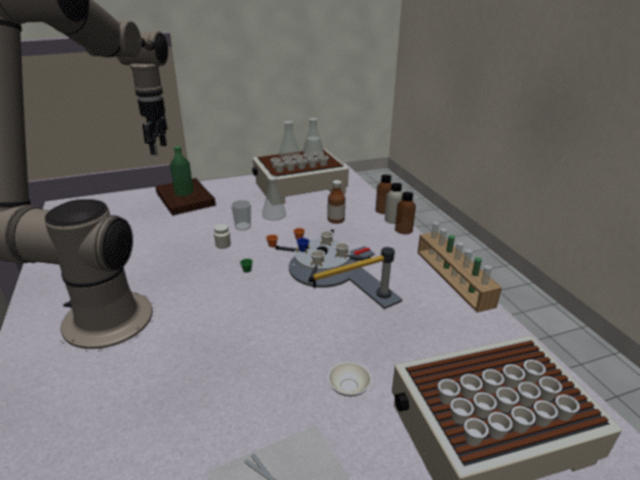

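Top view: the blue crucible is at (283,229), with its spoke tip at (264,259). The hub is at (297,208), the red mark at (285,148), the spout post at (387,155) and the yellow arm's end at (398,253). Possible mix-ups with the blue cup are orange (216,212), orange (221,253), green (270,300) and the white cups on the wheel at (276,192), (312,186), (319,221). I choose (283,229), the only blue cup and on the wheel. The side view agrees, with blue at (303,244).

```bash
cat > h.py <<'E'
from rig import *
import cv2, numpy as np
def ray(n,uv,z):
    c=camera_model(n);E=c["extrinsics"]
    p=cv2.undistortPoints(np.array([[uv]],float),c["intrinsics"],c["D"])[0,0]
    d=E[:3,:3]@np.array([p[0],-p[1],-1]);o=E[:3,3]
    return (o+d*(z-o[2])/d[2])[:2]
def blob(m,box=None):
    m=m.astype(np.uint8)
    if box:
        k=np.zeros_like(m);x0,y0,x1,y1=box;k[y0:y1,x0:x1]=1;m=m*k
    n,l,s,c=cv2.connectedComponentsWithStats(m);i=1+np.argmax(s[1:,4])
    return c[i],l==i,s[i,4]
def hsv(im): return cv2.cvtColor(im,cv2.COLOR_RGB2HSV).astype(int)
def measure(img=None):
    im=capture("top") if img is None else img
    h=hsv(im);H,S,V=h[...,0],h[...,1],h[...,2];r={}
    hub,_,a=blob((V<60),(285,196,310,220));r["hub"]=ray("top",hub,.067)
    red,m,a=blob(((H<8)|(H>172))&(S>130)&(V>80),(250,110,330,180));r["red"]=ray("top",red,.015)
    b,m,a=blob((H>108)&(H<130)&(S>120),(180,80,420,330));r["blue"]=ray("top",b,.075);r["bpix"]=b
    y,m,a=blob((H>18)&(H<32)&(S>150),(250,100,440,300))
    q=np.argwhere(m)[:,::-1]
    p=np.array([ray("top",u,.132) for u in q]);mu=p.mean(0);w=np.linalg.svd(p-mu,full_matrices=False)[2][0]
    t=(p-mu)@w;r["arm"]=(mu+w*t.min(),mu+w*t.max())
    return im,r
E
python3 - <<'E'
from h import *
im,r=measure()
for k,v in r.items():print(k,np.round(v,4))
hub=r["hub"];ang=lambda v:np.degrees(np.arctan2(v[1],v[0]))
print("blue",ang(r["blue"]-hub),np.linalg.norm(r["blue"]-hub),"red",ang(r["red"]-hub),np.linalg.norm(r["red"]-hub))
tip=ray("top",(264,259),.055);print("tip",tip-hub,ang(tip-hub),np.linalg.norm(tip-hub))
for n,u,z in(("pivot",(388,155),.146),("red0",(284,138),.015),("orA",(216,212),.03),("orB",(221,253),.03),("green",(270,300),.03)):print(n,ray("top",u,z))
cv2.imwrite("pics/c1.png",cv2.resize(im[110:310,200:420,::-1],None,fx=2.6,fy=2.6))
E
```

```text
hub [0.5723 0.0433]
red [0.7069 0.0751]
blue [0.5265 0.074 ]
bpix [281.9204 228.2124]
arm [[ 0.6616 -0.1388]
 [ 0.4795 -0.1643]]
blue 146.11950727362495 0.05516683856838019 red 13.3107412329023 0.13831223206065266
tip [-0.11212641  0.06945027] 148.2262310055031 0.13189265563128577
pivot [ 0.67351995 -0.13903311]
red0 [0.73072109 0.07873643]
orA [0.56091273 0.22381956]
orB [0.47086647 0.21047544]
green [0.37014394 0.10030149]
```

View pics/c1.png

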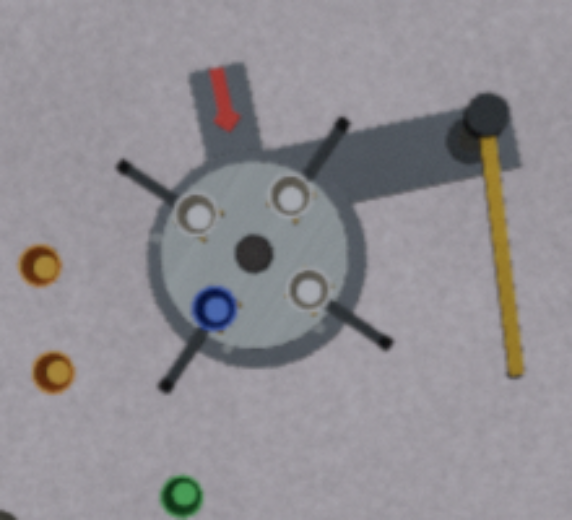

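The crop confirms the blue cup on the wheel, with its spoke towards the lower left. The wheel has to turn about 134° clockwise. First I shut the fingers and align the tool with the world axes.

```bash
python3 -m crank '[[[0,0,0],-1],[[0,0,0],-1],[[0,0,0],-1],[[0,0,0],-0.06],[[0,-0.5,0],0],[[0,-1,0],0],[[0,-1,0],0],[[0,-1,0],0],[[0,-1,0],0],[[0,-1,0],0],[[0,-1,0],0],[[0,-1,0],0]]' -1 20; python3 -m crank '[[[-0.5,-1,0],0],[[-0.8,-1,0],0],[[-1,-1,0],0],[[-1,-1,0],0],[[-1,-1,0],0],[[-1,-1,0],0],[[-1,-1,0],0],[[-1,-1,0],0],[[-1,-1,0],0],[[-1,-1,0],0],[[-1,-1,0],0],[[-1,-1,0],0]]'
```

```text
time: 1.15
eef_pos: [0.1884, 0.3389, 0.1974]
orientation: [0.002, 1.0, -0.0, -0.0]
wrist_force: [0.9, -0.3, -0.4]
width: -0.002
grip_force: 0.0
time: 2.15
eef_pos: [0.4153, 0.0985, 0.1975]
orientation: [0.002, 1.0, 0.0, -0.0]
wrist_force: [0.2, -0.4, 0.1]
width: 0.002
grip_force: 0.0
```

```bash
python3 -m crank '[[[-1,-1,0],0],[[-0.7,-1,0],0],[[0,0,0],0],[[0,0,0],0]]'
```

```text
time: 2.48
eef_pos: [0.4486, 0.0591, 0.1971]
orientation: [0.003, 1.0, 0.0, -0.001]
wrist_force: [0.5, 0.9, 0.4]
width: -0.0
grip_force: 0.0
```

```bash
python3 -m crank '[[[-0.4,0,1],0],[[0,0,1],0],[[0,0,1],0],[[0,0,1],0],[[0,0,1],0],[[0,0,1],0],[[0,0,1],0],[[0,0,0.8],0],[[0,0,0],0],[[0,0,0],0]]'
python3 - <<'E'
from h import *
im,r=measure();print(r["blue"]);b=capture("side")
cv2.imwrite("pics/c2.png",np.hstack([cv2.resize(im[150:330,220:400,::-1],(400,400)),cv2.resize(b[200:320,240:360,::-1],(400,400))]))
O=np.array([.5723,.0433])
for a in range(172,14,-6):
    t=np.radians(a);p=O+.115*np.array([np.cos(t),np.sin(t)]);print(a,p.round(4),(.12*np.array([-.1,.1])*0+.115*np.radians(6)*np.array([-np.sin(t-.05),np.cos(t-.05)])/-.02*[-1,1]).round(2))
E
```

```text
time: 3.32
eef_pos: [0.4555, 0.0606, 0.0414]
orientation: [0.0, 1.0, 0.0, -0.001]
wrist_force: [0.7, 0.6, 0.6]
width: 0.002
grip_force: 0.0
[0.52658495 0.07391657]
172 [0.4584 0.0593] [-0.11  0.59]
166 [0.4607 0.0711] [-0.17  0.58]
160 [0.4642 0.0826] [-0.23  0.55]
154 [0.4689 0.0937] [-0.29  0.53]
148 [0.4748 0.1042] [-0.34  0.49]
142 [0.4817 0.1141] [-0.39  0.46]
136 [0.4896 0.1232] [-0.44  0.41]
130 [0.4984 0.1314] [-0.48  0.36]
124 [0.508  0.1386] [-0.52  0.31]
118 [0.5183 0.1448] [-0.55  0.26]
112 [0.5292 0.1499] [-0.57  0.2 ]
106 [0.5406 0.1538] [-0.59  0.14]
100 [0.5523 0.1566] [-0.6   0.07]
94 [0.5643 0.158 ] [-0.6   0.01]
88 [0.5763 0.1582] [-0.6  -0.05]
82 [0.5883 0.1572] [-0.59 -0.11]
76 [0.6001 0.1549] [-0.58 -0.17]
70 [0.6116 0.1514] [-0.55 -0.23]
64 [0.6227 0.1467] [-0.53 -0.29]
58 [0.6332 0.1408] [-0.49 -0.34]
52 [0.6431 0.1339] [-0.46 -0.39]
46 [0.6522 0.126 ] [-0.41 -0.44]
40 [0.6604 0.1172] [-0.36 -0.48]
34 [0.6676 0.1076] [-0.31 -0.52]
28 [0.6738 0.0973] [-0.26 -0.55]
22 [0.6789 0.0864] [-0.2  -0.57]
16 [0.6828 0.075 ] [-0.14 -0.59]
```

View pics/c2.png

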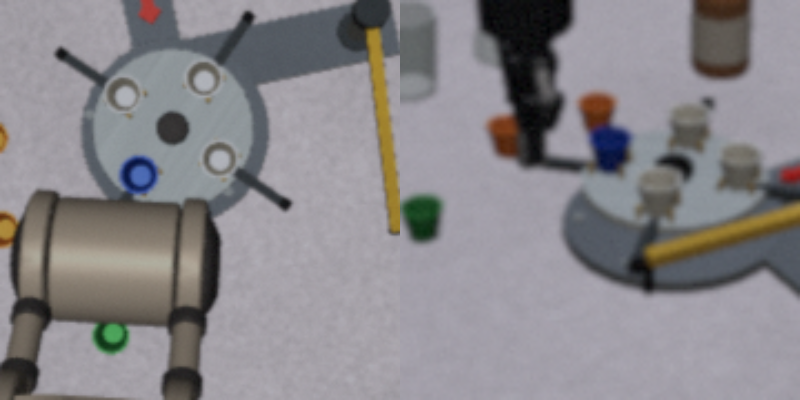

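The arm hides the finger in the top view, but the side view shows the shut fingers down beside the blue spoke, clear of every cup. I'll sweep along the arc and watch the blue cup's angle.

```bash
python3 -m crank '[[[-0.13,0.26,0],0],[[-0.13,0.26,0],0],[[-0.09,0.29,0],0],[[-0.09,0.29,0],0],[[-0.12,0.28,0],0],[[-0.12,0.28,0],0],[[-0.15,0.26,0],0],[[-0.15,0.26,0],0],[[-0.17,0.25,0],0],[[-0.17,0.25,0],0],[[-0.2,0.23,0],0],[[-0.2,0.23,0],0]]'
cat > m.py <<'E'
from h import *
im,r=measure();O=np.array([.5723,.0433]);f=lambda v:np.degrees(np.arctan2(v[1],v[0]))
e=state()["eef_pos"][:2]-O;d=r["blue"]-O;print("blue",f(d).round(1),np.linalg.norm(d).round(4),"tcp",f(e).round(1),np.linalg.norm(e).round(4),"bpix",r["bpix"],"arm",np.round(r["arm"],4).tolist())
E
python3 m.py
```

```text
time: 4.42
eef_pos: [0.4914, 0.123, 0.0415]
orientation: [0.0, 1.0, 0.0, 0.0]
wrist_force: [-0.3, 0.1, 0.2]
width: 0.0
grip_force: 0.0
blue 147.1 0.0539 tcp 134.9 0.1134 bpix [282.62745098 228.00490196] arm [[0.6616, -0.1388], [0.4795, -0.1644]]
```

Run:
```python
from h import *
im=capture("top");b=capture("side")
cv2.imwrite("pics/c3.png",np.hstack([cv2.resize(im[150:330,220:400,::-1],(400,400)),cv2.resize(b[200:320,240:360,::-1],(400,400))]))
for u,z in(((264,259),.05),):print(ray("top",u,z))
c=camera_model("side");E=c["extrinsics"]
p=E[:3,:3].T@(state()["eef_pos"]-E[:3,3]);K=c["intrinsics"];print(K[0,0]*p[0]/-p[2]+K[0,2],K[1,1]*-p[1]/-p[2]+K[1,2])
```

```text
[0.46009441 0.11331713]
285.56216333000685 246.31281224565345
```

View pics/c3.png

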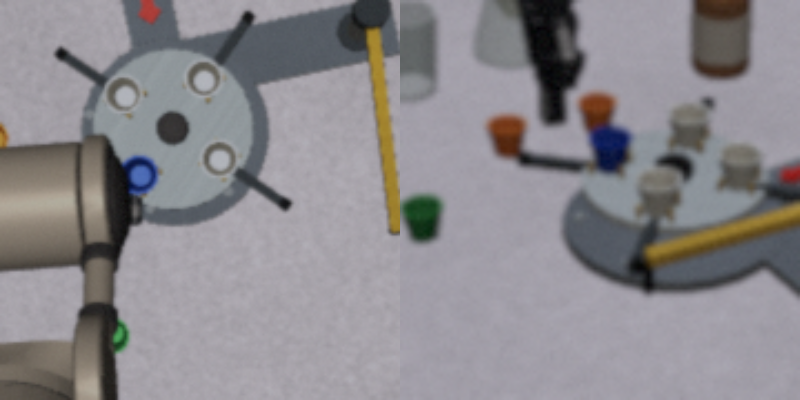

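```bash
cat >> h.py <<'E'
def proj(n,P):
    c=camera_model(n);E=c["extrinsics"];p=E[:3,:3].T@(np.array(P)-E[:3,3])*[1,-1,-1]
    return cv2.projectPoints(p.reshape(1,1,3),np.zeros(3),np.zeros(3),c["intrinsics"],c["D"])[0].ravel().round(1)
E
python3 - <<'E'
from h import *
s=state();print(s["eef_pos"],s["orientation"],s["qpos"])
print("c2 tip (280.5,249.5) vs",proj("side",[.4555,.0606,.0414]))
for z in(.04,.06,.07):print(z,proj("side",[*s["eef_pos"][:2],z]))
print("hub",proj("side",[.5723,.0433,.067]),"spoke tip",proj("side",[.4601,.1133,.05]),"blue",proj("side",[.5265,.074,.083]),"green",proj("side",[.37,.1,.03]))
E
```

```text
[0.49117444 0.12280156 0.04141147] [5.08758669e-05 9.99999998e-01 1.10608464e-05 2.92809331e-05] [ 9.35029853e-02  4.93745195e-01  1.77635960e+00  2.16325179e-05
  8.71427486e-01 -1.47720551e+00]
c2 tip (280.5,249.5) vs [279.3 259.4]
0.04 [285.6 246.7]
0.06 [285.4 240.7]
0.07 [285.3 237.7]
hub [321.4 247.5] spoke tip [275.9 247.2] blue [302.2 239.9] green [246.1 261. ]
```

The finger's lower end appears at side pixel (285.6,236), but the TCP projects to (285.6,246). The fingers really end about 30 mm above the reported TCP, so they passed over the spoke without moving anything. I'll raise, go back and measure this offset.

```bash
python3 -m crank '[[[0,0,-1],0],[[0,0,-0.5],0],[[0.45,-0.85,0],0],[[0.45,-0.85,0],0],[[0.45,-0.85,0],0],[[0.45,-0.85,0],0],[[0,0,1],0],[[0,0,0.5],0],[[0,0,0.4],0],[[0,0,0.4],0],[[0,0,0],0],[[0,0,0],0]]'
python3 - <<'E'
from h import *
b=capture("side");p=state()["eef_pos"]
cv2.imwrite("pics/c4.png",cv2.resize(b[195:285,240:330,::-1],(600,600),interpolation=cv2.INTER_CUBIC))
for dz in(0,.02,.03):
    q=proj("side",p+[0,0,dz]);print(dz,q,(q-[240,195])*600/90)
E
```

```text
time: 5.57
eef_pos: [0.4549, 0.0547, 0.0254]
orientation: [0.0, 1.0, 0.0, -0.0]
wrist_force: [0.4, 0.0, 0.7]
width: -0.002
grip_force: 0.0
0 [280.  265.3] [266.66666667 468.66666667]
0.02 [279.7 259.2] [264.66666667 428.        ]
0.03 [279.6 256.1] [264.         407.33333333]
```

View pics/c4.png

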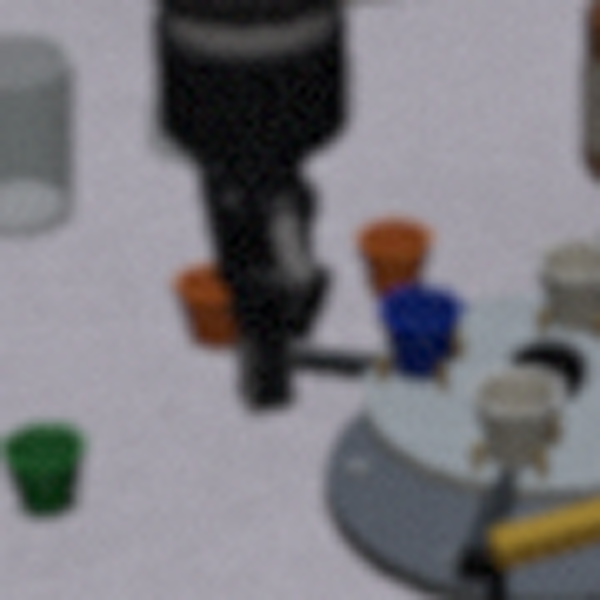

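The finger end is at crop (268,407), about 30 mm above the reported TCP and in line sideways. I'll go 20 mm lower, to a true tip of about 36 mm, and repeat the sweep.

```bash
python3 -m crank '[[[0,0,0.5],0],[[0,0,0.5],0],[[-0.1,0.3,0],0],[[-0.1,0.3,0],0],[[-0.12,0.28,0],0],[[-0.12,0.28,0],0],[[-0.13,0.28,0],0],[[-0.13,0.28,0],0],[[-0.15,0.26,0],0],[[-0.15,0.26,0],0],[[-0.17,0.25,0],0],[[0,0,0],0]]'; python3 m.py
```

```text
time: 6.62
eef_pos: [0.4791, 0.1053, 0.0055]
orientation: [0.0, 1.0, 0.0, 0.0]
wrist_force: [-1.0, -0.5, -0.6]
width: -0.001
grip_force: 0.0
blue 129.1 0.0474 tcp 146.7 0.1121 bpix [279.23376623 220.68831169] arm [[0.6621, -0.1387], [0.4795, -0.1644]]
```

The wheel is turning now.

```bash
python3 -m crank '[[[-0.18,0.24,0],0],[[-0.2,0.23,0],0],[[-0.2,0.23,0],0],[[-0.22,0.2,0],0],[[-0.22,0.2,0],0],[[-0.24,0.18,0],0],[[-0.24,0.18,0],0],[[-0.26,0.15,0],0],[[-0.26,0.15,0],0],[[-0.28,0.13,0],0],[[-0.28,0.13,0],0],[[-0.28,0.1,0],0]]'; python3 m.py;  python3 -m crank '[[[-0.29,0.1,0],0],[[-0.3,0.07,0],0],[[-0.3,0.07,0],0],[[-0.3,0.04,0],0],[[-0.3,0.04,0],0],[[-0.3,0,0],0],[[-0.3,0,0],0],[[-0.3,-0.03,0],0],[[-0.3,-0.03,0],0],[[-0.3,-0.06,0],0],[[-0.3,-0.06,0],0],[[-0.29,-0.08,0],0]]'; python3 m.py
```

```text
time: 7.67
eef_pos: [0.5361, 0.147, 0.0054]
orientation: [0.0, 1.0, 0.0, -0.0]
wrist_force: [-1.1, -0.9, 0.9]
width: 0.0
grip_force: 0.6
blue 97.8 0.0532 tcp 108.6 0.1097 bpix [271.94827586 209.85057471] arm [[0.6616, -0.1388], [0.4795, -0.1643]]
time: 8.72
eef_pos: [0.6078, 0.1478, 0.0055]
orientation: [0.0, 1.0, 0.0, 0.0]
wrist_force: [-1.6, -0.6, 0.1]
width: 0.001
grip_force: 0.6
blue 63.1 0.0533 tcp 70.5 0.1104 bpix [274.74698795 195.11445783] arm [[0.6616, -0.1387], [0.4795, -0.1645]]
```

```bash
python3 -m crank '[[[-0.29,-0.1,0],0],[[-0.29,-0.1,0],0],[[-0.28,-0.12,0],0],[[-0.28,-0.13,0],0],[[-0.27,-0.15,0],0],[[-0.26,-0.16,0],0],[[-0.25,-0.17,0],0],[[-0.24,-0.18,0],0],[[-0.23,-0.19,0],0],[[-0.22,-0.21,0],0],[[0,0,0],0],[[0,0,0],0]]'; python3 m.py
python3 - <<'E'
from h import *
im=capture("top");h=hsv(im)
red,m,a=blob(((h[...,0]<8)|(h[...,0]>172))&(h[...,1]>130)&(h[...,2]>80),(250,110,330,180))
p=np.array([ray("top",u,.015) for u in np.argwhere(m)[:,::-1]]);mu=p.mean(0);w=np.linalg.svd(p-mu,full_matrices=False)[2][0];print(a,mu,np.degrees(np.arctan2(w[1],w[0])))
d,m2,a=blob(h[...,2]<50,(376,144,400,166));q=ray("top",d,.146);print("pivot",d,a,q)
O=np.array([.5723,.0433]);v=q-O;print(np.linalg.norm(v),np.degrees(np.arctan2(v[1],v[0])+np.arctan2(200,60)))
E
```

```text
time: 9.77
eef_pos: [0.6599, 0.1172, 0.0056]
orientation: [0.001, 1.0, -0.0, 0.0]
wrist_force: [-0.2, 0.6, 0.2]
width: 0.002
grip_force: 0.0
blue 26.4 0.0557 tcp 40.3 0.1146 bpix [285.73529412 183.18235294] arm [[0.6616, -0.1389], [0.4795, -0.1644]]
42 [0.69972954 0.07140536] -165.23796290763136
pivot [380.46153846 159.61538462] 39 [ 0.66408581 -0.12428978]
0.1910784375654006 12.00945613843554
```

```bash
python3 -m crank '[[[-0.12,-0.16,0],0],[[-0.12,-0.16,0],0],[[-0.11,-0.17,0],0],[[-0.11,-0.17,0],0],[[-0.1,-0.17,0],0],[[-0.1,-0.18,0],0],[[-0.09,-0.18,0],0],[[0,0,0],0],[[0,0,0],0]]'; python3 m.py
```

```text
time: 10.62
eef_pos: [0.6748, 0.0934, 0.0056]
orientation: [0.001, 1.0, -0.0, 0.0]
wrist_force: [0.9, 0.1, 0.1]
width: -0.002
grip_force: 0.0Traceback (most recent call last):
  File "m.py", line 2, in <module>
    im,r=measure();O=np.array([.5723,.0433]);f=lambda v:np.degrees(np.arctan2(v[1],v[0]))
         ~~~~~~~^^
  File "h.py", line 19, in measure
    red,m,a=blob(((H<8)|(H>172))&(S>130)&(V>80),(250,110,330,180));r["red"]=ray("top",red,.015)
            ~~~~^^^^^^^^^^^^^^^^^^^^^^^^^^^^^^^^^^^^^^^^^^^^^^^^^^
  File "h.py", line 12, in blob
    n,l,s,c=cv2.connectedComponentsWithStats(m);i=1+np.argmax(s[1:,4])
                                                    ~~~~~~~~~^^^^^^^^^
    return _wrapfunc(a, 'argmax', axis=axis, out=out, **kwds)
    return bound(*args, **kwds)
ValueError: attempt to get argmax of an empty sequence
```

```bash
sed -i 's/^    red,m,a=.*$//' h.py; python3 m.py
python3 - <<'E'
from h import *
print(proj("side",[.5258,.0740,.083]))
b=capture("side");h=hsv(b);c,m,a=blob((h[...,0]>108)&(h[...,0]<130)&(h[...,1]>120),(250,180,420,300));print(c,a,ray("side",c,.07))
E
```

```text
blue 3.4 0.0527 tcp 26.3 0.114 bpix [295.96969697 182.12121212] arm [[0.6623, -0.1387], [0.4795, -0.1644]]
[302.  239.9]
[337.9673913  240.26086957] 92 [0.62805425 0.06073609]
```

```bash
python3 -m crank '[[[0.2,0.4,0],0],[[0,0.3,-1],0],[[0,0,-1],0],[[0,0,-1],0],[[0,0,-1],0],[[0,0,-1],0],[[0,0.5,-1],0],[[0,1,-1],0],[[0,1,0],0],[[0,1,0],0],[[0,1,0],0],[[0,1,0],0]]';python3 -m crank '[[[0,1,0],0],[[0,1,0],0],[[0,0.5,0],0],[[0,0,0],0]]'; python3 m.py
python3 - <<'E'
from h import *
im=capture("top");cv2.imwrite("pics/c5.png",cv2.resize(im[110:290,200:420,::-1],None,fx=2.6,fy=2.6))
h=hsv(im);red,m,a=blob(((h[...,0]<8)|(h[...,0]>172))&(h[...,1]>130)&(h[...,2]>80),(250,110,330,180));p=ray("top",red,.015)-[.5723,.0433];print(a,np.degrees(np.arctan2(p[1],p[0])))
E
```

```text
time: 11.77
eef_pos: [0.6698, 0.2196, 0.1457]
orientation: [0.0, 1.0, 0.0, 0.0]
wrist_force: [-0.6, -0.1, 0.7]
width: -0.002
grip_force: 0.0
time: 12.1
eef_pos: [0.6695, 0.2708, 0.1452]
orientation: [-0.001, 1.0, 0.0, -0.0]
wrist_force: [0.6, 1.0, 0.2]
width: -0.001
grip_force: 0.0
blue 16.4 0.0571 tcp 66.6 0.2458 bpix [289.84931507 180.96803653] arm [[0.6618, -0.1388], [0.4795, -0.1644]]
100 12.818460929671966
```

View pics/c5.png

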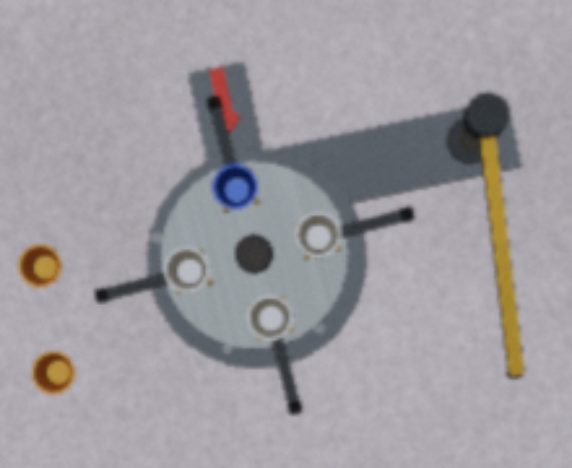

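The wheel has the blue spoke on the mark, blue at crop (235,186). By the spoke ends it stands at about 16°, while the mark is at about 13°. I'll give it one small nudge of 3° for margin.

```bash
python3 -m crank '[[[0,-1,0],0],[[0,-1,0],0],[[0,-1,0],0],[[0,-1,0],0],[[0,-1,0],0],[[0,-1,0],0],[[0,-1,0],0],[[-0.1,-0.9,0.8],0],[[0,0,1],0],[[0,0,1],0],[[0,0,1],0],[[0,0,1],0]]'; python3 -m crank '[[[0,0,1],0],[[0,0,1],0],[[0,0,0.2],0],[[0,0,0],0]]'
```

```text
time: 13.2
eef_pos: [0.6722, 0.1078, 0.049]
orientation: [0.001, 1.0, -0.0, 0.0]
wrist_force: [0.1, -0.8, -0.0]
width: 0.001
grip_force: 0.0
time: 13.53
eef_pos: [0.6711, 0.1085, 0.0041]
orientation: [0.001, 1.0, -0.0, -0.002]
wrist_force: [0.9, 1.1, -0.3]
width: 0.0
grip_force: 0.0
```

```bash
python3 -m crank '[[[-0.06,-0.2,0],0],[[-0.06,-0.2,0],0],[[-0.06,-0.2,0],0],[[-0.06,-0.2,0],0],[[-0.04,-0.15,0],0],[[-0.02,-0.1,0],0],[[0,0,0],0],[[0,0,0],0],[[0.1,0.4,0],0],[[0.1,0.5,0],0],[[0,0,-0.5],0],[[0,0,-1],0]]'; python3 -m crank '[[[0,0,-1],0],[[0,0,-1],0],[[0,0,-1],0],[[0,0,-1],0],[[0,0,-1],0],[[0,0,-1],0],[[0,0,-0.6],0],[[0.3,-0.7,0],0],[[0.35,-1,0],0],[[0.35,-1,0],0],[[0.35,-1,0],0],[[0.35,-1,0],0]]'
```

```text
time: 14.53
eef_pos: [0.672, 0.1082, 0.0334]
orientation: [-0.001, 1.0, -0.0, -0.003]
wrist_force: [1.1, 0.1, 0.2]
width: 0.003
grip_force: 0.0
time: 15.53
eef_pos: [0.6398, 0.0128, 0.1684]
orientation: [-0.0, 1.0, -0.0, 0.0]
wrist_force: [0.1, -0.4, -0.5]
width: -0.001
grip_force: 0.0
```

```bash
python3 -m crank '[[[0.35,-1,0],0],[[0.35,-1,0],0],[[0.35,-1,0],0],[[0.35,-1,0],0],[[0.35,-1,0],0],[[0.35,-1,0],0],[[0.35,-1,0],0],[[0.35,-1,0],0],[[0.35,-1,0],0],[[0.2,-1,0],0],[[0,0,0],0],[[0,0,0],0]]'; python3 m.py
python3 - <<'E'
from h import *
im=capture("top");cv2.imwrite("pics/c6.png",cv2.resize(im[110:290,200:440,::-1],None,fx=2.6,fy=2.6))
E
```

```text
time: 16.53
eef_pos: [0.5731, -0.1874, 0.1681]
orientation: [0.001, 1.0, -0.0, 0.0]
wrist_force: [0.2, -0.0, 0.3]
width: -0.001
grip_force: 0.0
blue 13.5 0.0569 tcp -89.8 0.2299 bpix [291.19196429 180.73660714] arm [[0.6616, -0.139], [0.598, -0.1473]]
```

View pics/c6.png

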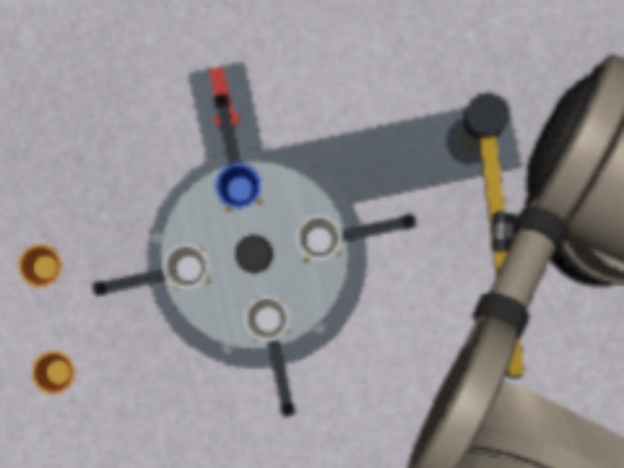

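The blue spoke now lies on the red mark, with blue at crop (238,186), 13.5° against about 13°. The tool hangs on the outer side of the yellow arm. I'll lower it to arm height (TCP 0.082) and sweep round the post.

```bash
python3 -m crank '[[[0.2,-0.7,0],0],[[0,0,1],0],[[0,0,1],0],[[0,0,1],0],[[0,0,1],0],[[0,0,0.3],0],[[0,0,0],0],[[0.13,0.28,0],0],[[0.12,0.28,0],0],[[0.1,0.29,0],0],[[0.08,0.3,0],0],[[0.06,0.3,0],0]]'; python3 -m crank '[[[0.05,0.31,0],0],[[0.03,0.31,0],0],[[0.02,0.31,0],0],[[0,0.31,0],0],[[-0.02,0.31,0],0],[[-0.03,0.31,0],0],[[-0.05,0.31,0],0],[[-0.06,0.3,0],0],[[0,0,0],0]]'
cat > p.py <<'E'
from h import *
P=np.array([.675,-.138]);e=state()["eef_pos"][:2]-P;print("tcp",np.degrees(np.arctan2(e[1],e[0]))%360,np.linalg.norm(e));exec(open("m.py").read())
E
python3 p.py
```

```text
time: 17.63
eef_pos: [0.5595, -0.1715, 0.0824]
orientation: [0.0, 1.0, -0.0, 0.001]
wrist_force: [-0.9, -0.9, 0.4]
width: -0.003
grip_force: 0.4
time: 18.38
eef_pos: [0.5607, -0.1213, 0.0814]
orientation: [-0.0, 1.0, 0.0, -0.0]
wrist_force: [0.4, 0.9, -0.2]
width: 0.001
grip_force: 0.0
tcp 171.6823986350331 0.1155282869020811
blue 13.5 0.0571 tcp -94.1 0.1656 bpix [291.16888889 180.68444444] arm [[0.5507, -0.094], [0.4875, -0.0728]]
```

The arm is swinging in. I'll continue.

```bash
python3 -m crank '[[[-0.06,0.3,0],0],[[-0.08,0.3,0],0],[[-0.09,0.3,0],0],[[-0.1,0.29,0],0],[[-0.12,0.29,0],0],[[-0.13,0.28,0],0],[[-0.14,0.27,0],0],[[-0.16,0.26,0],0],[[-0.17,0.25,0],0],[[-0.18,0.24,0],0],[[-0.19,0.23,0],0],[[-0.2,0.22,0],0]]'; python3 p.py;python3 -m crank '[[[-0.16,0.14,0],0],[[-0.16,0.13,0],0],[[-0.17,0.12,0],0],[[-0.18,0.11,0],0],[[-0.18,0.11,0],0],[[0,0,0],0],[[0,0,0],0]]'; python3 p.py
```

```text
time: 19.43
eef_pos: [0.5934, -0.0576, 0.0814]
orientation: [0.0, 1.0, 0.0, -0.0]
wrist_force: [0.1, -1.8, -0.2]
width: -0.0
grip_force: 0.4
tcp 135.4519487532276 0.11456326934772924
blue 13.5 0.057 tcp -77.7 0.1025 bpix [291.19282511 180.69506726] arm [[0.5887, -0.0168], [0.5717, 0.0028]]
time: 20.07
eef_pos: [0.6103, -0.0457, 0.0814]
orientation: [0.0, 1.0, 0.0, 0.0]
wrist_force: [-0.2, 0.6, 0.1]
width: -0.001
grip_force: 0.0
tcp 125.04654123457802 0.11271793584209205
blue 15.5 0.0582 tcp -67.0 0.0968 bpix [290.12041885 180.37172775] arm [[0.599, 0.0167], [0.6054, 0.0028]]
```

```bash
python3 -m crank '[[[-0.12,0.09,0],0],[[-0.12,0.08,0],0],[[-0.13,0.08,0],0],[[-0.13,0.08,0],0],[[-0.13,0.07,0],0],[[-0.13,0.07,0],0],[[-0.14,0.06,0],0],[[0,0,0],0],[[0,0,0],0]]'; python3 p.py;python3 -m crank '[[[-0.14,0.06,0],0],[[-0.14,0.06,0],0],[[0,0,0],0]]'
```

```text
time: 20.87
eef_pos: [0.6282, -0.0351, 0.0814]
orientation: [0.0, 1.0, 0.0, 0.0]
wrist_force: [-0.2, 0.3, -0.3]
width: 0.001
grip_force: 0.0
tcp 114.43375623184879 0.11302296051521546
time: 21.17
eef_pos: [0.6311, -0.034, 0.0813]
orientation: [0.0, 1.0, -0.001, -0.003]
wrist_force: [-11.2, -3.8, 5.7]
width: 0.003
grip_force: 5.6Traceback (most recent call last):
  File "p.py", line 2, in <module>
    P=np.array([.675,-.138]);e=state()["eef_pos"][:2]-P;print("tcp",np.degrees(np.arctan2(e[1],e[0]))%360,np.linalg.norm(e));exec(open("m.py").read())
                                                                                                                             ~~~~^^^^^^^^^^^^^^^^^^^^^
  File "<string>", line 2, in <module>
  File "h.py", line 21, in measure
    y,m,a=blob((H>18)&(H<32)&(S>150),(250,100,440,300))
          ~~~~^^^^^^^^^^^^^^^^^^^^^^^^^^^^^^^^^^^^^^^^^
  File "h.py", line 12, in blob
    n,l,s,c=cv2.connectedComponentsWithStats(m);i=1+np.argmax(s[1:,4])
                                                    ~~~~~~~~~^^^^^^^^^
    return _wrapfunc(a, 'argmax', axis=axis, out=out, **kwds)
    return bound(*args, **kwds)
ValueError: attempt to get argmax of an empty sequence
```

The force rose to 12 N, so the arm is on its stop. I'll back off, rise and clear away to check.

```bash
python3 -m crank '[[[0.4,-0.2,0],0],[[0.8,-0.3,0],0],[[0.5,0,-0.6],0],[[0,0,-1],0],[[0,0,-1],0],[[0,0,-1],0],[[0,0,-1],0],[[0.3,-1,0],0],[[0.5,-1,0],0],[[0.5,-1,0],0],[[0.5,-1,0],0],[[0.5,-1,0],0]]'; python3 -m crank '[[[0.5,-1,0],0],[[0.5,-1,0],0],[[0.5,-1,0],0],[[0.5,-1,0],0],[[0.5,-1,0],0],[[0.5,-1,0],0],[[0,0,0],0],[[0,0,0],0],[[0,0,0],0]]'
python3 - <<'E'
from h import *
im,r=measure();P=np.array([.675,-.138]);a=r["arm"];print(np.round(a,4).tolist())
d=a[0]-a[1];d*=np.sign(d[1]);print(np.degrees(np.arctan2(d[1],d[0])))
d/=np.linalg.norm(d);print("tip est",P+.2*d,"fill",np.array([.5723,.0433])+.055*np.array([np.cos(.227),np.sin(.227)]),"blue(occl)",r["blue"],r["bpix"])
cv2.imwrite("pics/c7.png",cv2.resize(im[110:290,200:440,::-1],None,fx=2.6,fy=2.6))
E
```

```text
time: 22.17
eef_pos: [0.5533, -0.1436, 0.1737]
orientation: [0.0, 1.0, 0.0, 0.0]
wrist_force: [0.2, -0.1, 0.2]
width: -0.001
grip_force: 0.0
time: 22.92
eef_pos: [0.4938, -0.2625, 0.1736]
orientation: [0.0, 1.0, 0.0, 0.0]
wrist_force: [-0.3, 1.1, 0.4]
width: 0.0
grip_force: 0.0
[[0.6722, -0.1226], [0.6259, 0.0558]]
104.5448817642147
tip est [0.62477234 0.05559024] fill [0.62588903 0.05567805] blue(occl) [0.62382414 0.05870271] [290.16438356 182.52054795]
```

View pics/c7.png

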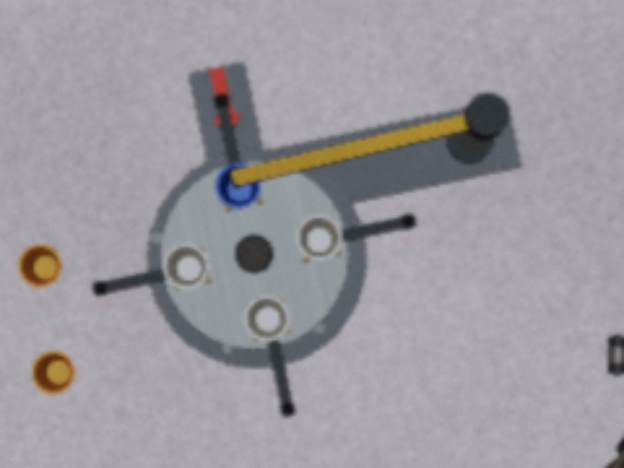

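The spout arm's end is over the blue crucible, at crop (238,180). The arm direction is 104.5°, with the stop expected at 104.2°. The tip estimate is about 1 mm from the fill point, all cups stand in place, and the robot is clear.

```bash
python3 -c "
from rig import *
print(close_job())"
```

```text
the job is handed in; nothing more can be done
None
```

The job is handed in: the blue crucible's spoke lies along the red mark to within about 1°, the spout arm is against its stop with the spout over the blue crucible, and the robot is clear; the hand-in call returned no verdict.

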